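# Turn the press heat up three clicks

### The job

On the injection press's control box, turn the red heat selector up (clockwise) exactly three clicks from where it stands now, pausing about a second on each stop so that the heaters come in one at a time, and not going past the third. Then press the green button fully in to switch the heat on. Leave the red stop button alone and do not disturb anything else.

Things in the scene. Friction and masses are not known exactly. Their poses are not given: they have to be found in the camera images.
- console: control box of the injection press, fixed to the bench: 200 mm deep (its own x, away from the operator), 340 mm wide (its own y, to the left), 100 mm high, panel on top. Origin: centre of its underside. The panel is level, 100 mm above the bench.
- dial_face (a point): centre of the selector's round black dial (176 mm across) on the panel's surface, on the selector's axis, which is vertical. A painted pip at the dial's rim marks each stop (the red pip is off).
- selector_axis (a point): point on the selector's axis, 27 mm above the panel, at half the lever's height.
- lever_tip (a point): outer end of the red lever, on its centre line, 27 mm above the panel and 78 mm from the axis. The lever is one straight arm from the hub (48 mm across, 40 mm high) outward, 16 mm wide, underside 15 mm and top 39 mm above the panel, a white line on top; there is free space all round for a fingertip to push its flank.
- selector (a joint): angle of the selector (rad), growing clockwise seen from above, 0 at the off stop. Seven stops within 220 degrees, unevenly spaced, 26 to 50 degrees apart. Each holds by itself. Pushing the lever off one takes about 5 to 8 N at 55 mm from the axis; half way to the next the resistance collapses and it jumps into that stop by itself: one click. Starts on the first, second or third stop.
- heat_on_top (a point): centre of the top of the green button (26 mm across, 18 mm above the panel when out), pressed straight down.
- heat_on (a joint): travel of the green button (m): 0 out, 0.006 fully in; springs back; fully in takes 5 N.
- e_stop_top (a point): centre of the top of the red stop button (38 mm across, on a yellow base), 18 mm above the panel. To be left alone.
- e_stop (a joint): travel of the red stop button (m), 0 out; must not be pressed.
- puck: small yellow moulded token, 40 mm across and 9 mm thick, lying on the control box's panel near the green button; origin: centre of its underside
- mould_a: aluminium mould half, 90 x 55 x 36 mm, on the bench; origin: centre of its underside
- mould_b: another such mould half, 90 x 55 x 36 mm; origin: centre of its underside
- disc: yellow moulded disc, 90 mm across, 12 mm thick, on the bench; origin: centre of its underside
- bracket: yellow moulded angle bracket, 60 x 45 x 50 mm high; origin: centre of its underside
- driver: screwdriver with a blue handle, lying on the bench in front of the box
- spanner: steel spanner lying on the bench in front of the box
- jar: glass jar of 70 mm diameter, 90 mm tall, on the bench; origin: centre of its underside

How it is judged (in metres and radians):
On the way, in this order (a step that is already met when the one before it is completed fails the run):
1. the selector rests on the first stop clockwise from its start for half a second (((value of joint selector between 0.7854 and 0.9599 rad and distance of lever_tip from where it was at the start of the episode between 0.0546 and 0.0768 m) or (value of joint selector between 1.2392 and 1.4137 rad and distance of lever_tip from where it was at the start of the episode between 0.0231 and 0.0469 m) or (value of joint selector between 1.8326 and 2.0071 rad and distance of lever_tip from where it was at the start of the episode between 0.0338 and 0.0572 m)) and velocity of joint selector between -0.3 and 0.3 rad/s), for 0.5 s.
2. the selector rests on the second stop clockwise from its start for half a second (((value of joint selector between 1.2392 and 1.4137 rad and distance of lever_tip from where it was at the start of the episode between 0.0861 and 0.1054 m) or (value of joint selector between 1.8326 and 2.0071 rad and distance of lever_tip from where it was at the start of the episode between 0.0672 and 0.0884 m) or (value of joint selector between 2.7053 and 2.8798 rad and distance of lever_tip from where it was at the start of the episode between 0.095 and 0.1132 m)) and velocity of joint selector between -0.3 and 0.3 rad/s), for 0.5 s.
3. the selector rests on the third stop clockwise from its start for half a second (((value of joint selector between 1.8326 and 2.0071 rad and distance of lever_tip from where it was at the start of the episode between 0.1204 and 0.1344 m) or (value of joint selector between 2.7053 and 2.8798 rad and distance of lever_tip from where it was at the start of the episode between 0.1204 and 0.1344 m) or (value of joint selector between 3.159 and 3.3336 rad and distance of lever_tip from where it was at the start of the episode between 0.1204 and 0.1344 m)) and velocity of joint selector between -0.3 and 0.3 rad/s), for 0.5 s.
4. the green button is pressed fully in (((value of joint selector between 1.8326 and 2.0071 rad and distance of lever_tip from where it was at the start of the episode between 0.1204 and 0.1344 m) or (value of joint selector between 2.7053 and 2.8798 rad and distance of lever_tip from where it was at the start of the episode between 0.1204 and 0.1344 m) or (value of joint selector between 3.159 and 3.3336 rad and distance of lever_tip from where it was at the start of the episode between 0.1204 and 0.1344 m)) and value of joint heat_on above 0.0045 m), for 0.1 s.
At the end, for the whole second after the job is handed in: The selector stands on the third stop clockwise from where it began (within 5 degrees) and at rest; the green button has been pressed fully in (more than 4.5 mm) and is out again; the red stop button is out (all of step 3 and value of joint each of heat_on, e_stop below 0.0015 m); the robot touches nothing.
It fails at once if the selector is pushed more than 10 degrees past the third stop (distance of lever_tip from where it was at the start of the episode above 0.1351 m).
It fails at once if the green button is pressed before the selector is on the third stop (value of joint heat_on above 0.003 m and distance of lever_tip from where it was at the start of the episode below 0.1195 m).
It fails at once if the red stop button is pressed (value of joint e_stop above 0.002 m).
It fails at once if a loose thing (token, mould half, disc, bracket, tool or jar) is moved more than 20 mm (distance of any of puck, mould_a, mould_b, disc, bracket, driver, spanner, jar from where it was at the start of the episode above 0.02 m).
It also fails if it takes over 72 s, if anything falls off the work surface, if the arm or the gripper's body presses on something with over 40 N, if the wrist force passes 120 N, or if a joint passes its speed limit or range.

### The arm

A 7-joint arm with a two-finger parallel gripper is mounted at the origin on the work surface. World frame = base frame: x ahead of the robot, y to its left, z up, the work surface at z = 0. Lengths are in mm, angles in rad, forces in N, time in s.
With the tool pointing down it reaches from about 400 to 875 mm from the base axis. Payload 4.4 kg.
Tool frame: the origin (TCP) lies at the very end of the fingers, on their centre line; the grasp point (between the pads) lies 19 mm behind it; z points along the fingers, y is the direction in which the jaws open and shut (so a half turn about z gives the same grasp; the last joint's range is limited). The gripper opens to 85 mm and grips with 20 to 120 N. Pads are 22 mm wide; open, the fingers measure 114 mm over their backs; the gripper's body (76 mm by 85 mm) begins 54 mm behind the grasp point. The pads swing forward as they close: fully open they stand 13 mm farther back than shut.
Start: joints at [1.07, 0.628, 0.038, 1.517, -0.027, 0.996, -0.02], TCP at [273.828, -589.522, 204.313] pointing down, gripper open.
Joint ranges: [-3.06, 3.06], [-0.37, 2.12], [-1.25, 1.32], [0.18, 2.47], [-1.1, 4.24], [0.23, 1.98], [-2.94, 2.94]. Speed limits (rad/s): [2.57, 2.57, 3.14, 3.14, 3.14, 3.14, 3.14].

### API

Orientations are given as [roll, pitch, yaw] about the fixed x, y, z axes, in that order (R = Rz(yaw) Ry(pitch) Rx(roll)).
In Python, from cell import read_state, get_image, calibration, finish_job gives the robot as it stands. The module is installed in compiled form; this text tells all that it offers.
- The arm moves only by the tool apply_moves, never from a script. Its argument "increments" is a list of rows, each an object of numbers: "tx", "ty", "tz": the shift along the world's x, y, z in m; "rx", "ry", "rz": the turn, a rotation vector about the world's x, y, z in units of 5 degrees (1.0 is 5 degrees); "claw": the finger opening in m, from 0 to 0.0854. In form: [{"tx": .., "ty": .., "tz": .., "rx": .., "ry": .., "rz": .., "claw": ..}, ...]. A call has 1 to 12 rows; each row is the pose to reach, as a shift and turn from the pose commanded when the call began; what a row does not reach only later rows make up. A row lasts 1/10 s, in which the tool goes at most 50 mm and 8.59 degrees, less where a joint would pass 70% of its speed; a pose out of reach is approached as far as the arm can. A call with a gripper value outside its range is refused whole. The fingers move at their own pace and stop on an object; the grip force is fixed at half the most. Time passes only in rows, so rows that repeat a pose let the fingers close. It gives the time, the measured TCP pose, the force and the opening at its end, in the units of the state.
- read_state(): the state, without advancing time (a new reading comes with each control period).
- get_image(name): name is "side" or "top" or "wrist"; returns the picture (420x560x3 uint8, red, green, blue); there is no depth.
- calibration(name): a dict with "camera_matrix" (3x3 intrinsics, pixels), "origin" and "attitude" of the camera in the world. Camera axes: x right, y up, looking along -z (the intrinsics and any distortion apply to the point x, -y, -z); pixel columns grow to the right and rows downward; lengths in mm; the calibration is good to about 2 mm. A picture is of the moment at which its call begins: read the wrist's pose just before it. calibration takes no time and is no camera call; for the wrist camera it gives the pose at the moment of the call.
- finish_job(): hands the job in, once; it reports no verdict.
The state is a dict: "clock": time; "qpos": joint angles; "qd": joint speeds; "tau": joint torques, N m; "eef_pos": TCP position; "tool_rot": TCP orientation; "force": force on the tool from outside, world axes, zero at the start; "torque": the same for the moment, N m; "width": finger opening in mm.
Only numpy, scipy, OpenCV 4.12 (cv2) and the standard library are available. Lean on these libraries where they do the work, as an engineer would, in place of code of your own. Each camera call takes 0.05 s, during which the arm holds its last target. There are 200 camera calls.

## Working session

There is one attempt and no reset: what is moved stays moved. The work goes in short steps, Python scripts to look and compute and a tool call to move; the robot and the scene stay as the last step left them, time stands still between calls to the robot, and variables do not carry over. Pictures are saved under pics/ and viewed, about 8 in all and at most 12, crops included, and the job is handed in when it is done.

Besides the shell and the picture viewer there is one more tool, called after "Call:" in YAML: its name, and indented under it one key for each argument. apply_moves: Moves the arm, as the interface text tells. Its arguments: {"type":"object","properties":{"increments":{"type":"array"}},"required":["increments"]}

```bash
mkdir -p pics; python3 - <<'E'
from cell import *
import cv2,numpy as np
np.set_printoptions(precision=4,suppress=True)
for n in("top","side"):
    im=get_image(n); cv2.imwrite(f"pics/{n}0.png",im[:,:,::-1])
    c=calibration(n); print(n,{k:np.array(v) if not isinstance(v,(str,dict)) else v for k,v in c.items()})
s=read_state(); print(s)
E
```

```text
top {'camera_matrix': array([[439.828 ,   0.    , 273.128 ],
       [  0.    , 439.828 , 203.4704],
       [  0.    ,   0.    ,   1.    ]]), 'origin': array([ 393.0261,    8.8885, 1384.4654]), 'attitude': array([ 0.0904,  0.0047, -1.5963])}
side {'camera_matrix': array([[379.3724,   0.    , 278.9695],
       [  0.    , 379.3724, 206.7239],
       [  0.    ,   0.    ,   1.    ]]), 'origin': array([299.6245, 720.7671, 729.2166]), 'attitude': array([ 0.8434, -0.0152, -2.8304])}
{'clock': 0.1, 'qpos': array([ 1.0702,  0.6293,  0.0385,  1.5183, -0.027 ,  0.9963, -0.02  ]), 'qd': array([ 0.0024, -0.0028, -0.0001, -0.0004,  0.0001, -0.0003,  0.0014]), 'tau': array([  0.0025, -56.4532,   1.2301, -19.3975,   0.0113,   0.0054,
         0.    ]), 'eef_pos': array([ 273.5343, -588.9486,  203.464 ]), 'tool_rot': array([-3.1398,  0.    ,  0.4348]), 'force': array([-0.1113,  0.0686,  0.1065]), 'torque': array([ 0.0224, -0.0002,  0.02  ]), 'width': 85.26030184723989}
```

View pics/top0.png

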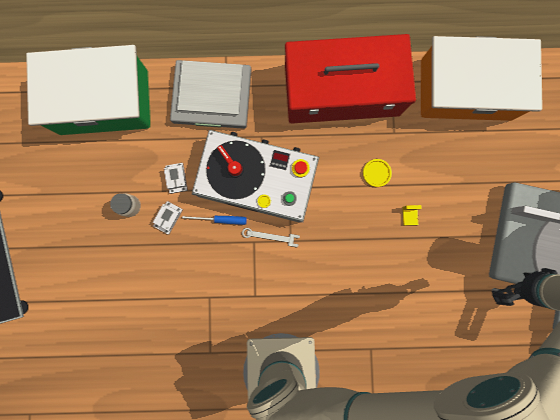

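View pics/side0.png

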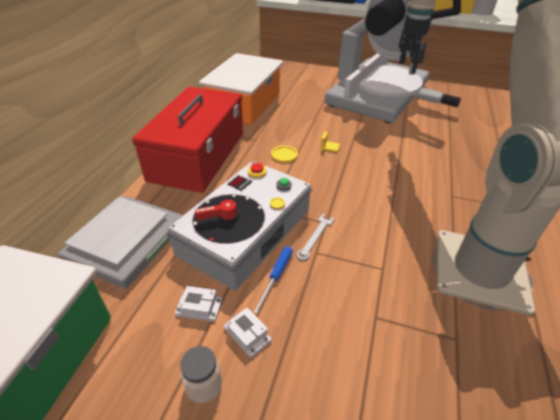

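The top view shows the box with dial at about (236,168), lever pointing up-left to about (219,148), green button (289,198), e-stop (301,168), token (264,201). Next I measure by masks.

```bash
cat > h.py <<'E'
from cell import *
import cv2,numpy as np
from scipy.spatial.transform import Rotation as R
np.set_printoptions(precision=3,suppress=True)
def cam(n):
    c=calibration(n); return np.array(c["camera_matrix"]),np.array(c["origin"]),R.from_euler("xyz",c["attitude"]).as_matrix()
def plane(C,uv,z):
    K,o,A=C; p=np.linalg.solve(K,np.array([*uv,1.])); d=A@(p*[1,-1,-1]); return o+d*(z-o[2])/d[2]
def proj(C,X):
    K,o,A=C; p=(A.T@(np.array(X)-o))*[1,-1,-1]; q=K@p; return q[:2]/q[2]
def tri(C1,u1,C2,u2):
    a,b=C1[1],C2[1]; d=plane(C1,u1,0)-a; e=plane(C2,u2,0)-b
    s=np.linalg.lstsq(np.stack([d,-e],1),b-a,rcond=None)[0]; p,q=a+s[0]*d,b+s[1]*e
    return (p+q)/2,np.linalg.norm(p-q)
def blobs(im,lo,hi,roi,amin=15):
    hsv=cv2.cvtColor(im,cv2.COLOR_RGB2HSV); m=cv2.inRange(hsv,lo,hi); 
    if lo[0]==0 and hi[0]<=10: m|=cv2.inRange(hsv,(172,lo[1],lo[2]),(180,255,255))
    k=np.zeros_like(m); x0,y0,x1,y1=roi; k[y0:y1,x0:x1]=m[y0:y1,x0:x1]
    n,l,st,c=cv2.connectedComponentsWithStats(k)
    return [(st[i,4],c[i],st[i,:4]) for i in range(1,n) if st[i,4]>=amin],l
E
python3 - <<'E'
from h import *
R0={"top":(190,130,325,225),"side":(165,155,315,290)}
for n in R0:
    im=cv2.imread(f"pics/{n}0.png")[:,:,::-1].copy(); C=cam(n); print(n)
    for nm,lo,hi,z,am in(("red",(0,120,80),(8,255,255),118,4),("green",(50,80,40),(85,255,255),118,10),("yel",(22,120,100),(35,255,255),109,10),("black",(0,0,0),(180,120,60),100,200)):
        for a,c,b in blobs(im,lo,hi,R0[n],am)[0]: print(nm,a,c,b,plane(C,c,z))
    x0,y0,x1,y1=R0[n]; cr=im[y0:y1,x0:x1,::-1]
    f=5 if n=="top" else 4
    cv2.imwrite(f"pics/{n}0c.png",cv2.resize(cr,None,fx=f,fy=f,interpolation=cv2.INTER_CUBIC))
E
```

```text
top
red 251 [230.924 162.546] [217 145  26  31] [630.919 131.935 118.   ]
red 93 [280.333 156.753] [273 153  16   9] [644.242 -12.603 118.   ]
red 117 [300.291 167.034] [295 161  12  13] [612.361 -69.882 118.   ]
red 8 [207.875 167.125] [207 166   3   3] [619.172 199.363 118.   ]
green 66 [289.167 197.758] [285 194   9   9] [523.291 -34.916 118.   ]
yel 119 [299.941 168.151] [292 159  18  18] [610.634 -69.315 109.   ]
yel 139 [263.64  200.698] [258 195  13  13] [517.537  39.362 109.   ]
black 2259 [235.464 170.552] [207 141  58  58] [610.003 120.676 100.   ]
side
red 1852 [191.776 170.829] [165 155  64  38] [768.124   1.521 118.   ]
red 95 [256.789 166.653] [251 162  12  10] [609.341 -73.623 118.   ]
red 65 [236.846 181.108] [231 177  13   9] [636.168   3.863 118.   ]
red 542 [219.14  210.701] [195 199  42  21] [631.847 123.882 118.   ]
red 14 [211.214 238.357] [209 237   5   4] [610.482 212.456 118.   ]
green 50 [283.5  181.64] [280 178   8   8] [520.039 -33.626 118.   ]
yel 114 [284.237 157.053] [272 155  25   6] [ 555.578 -155.429  109.   ]
yel 11 [249.    170.545] [248 168   3   6] [627.771 -61.221 109.   ]
yel 12 [263.833 170.75 ] [262 168   4   6] [588.939 -73.608 109.   ]
yel 110 [276.673 202.418] [270 198  14  10] [514.343  41.063 109.   ]
black 1665 [232.328 222.216] [195 196  68  46] [595.037 133.451 100.   ]
black 267 [271.61  240.861] [261 225  23  32] [487.13  160.966 100.   ]
```

View pics/top0c.png

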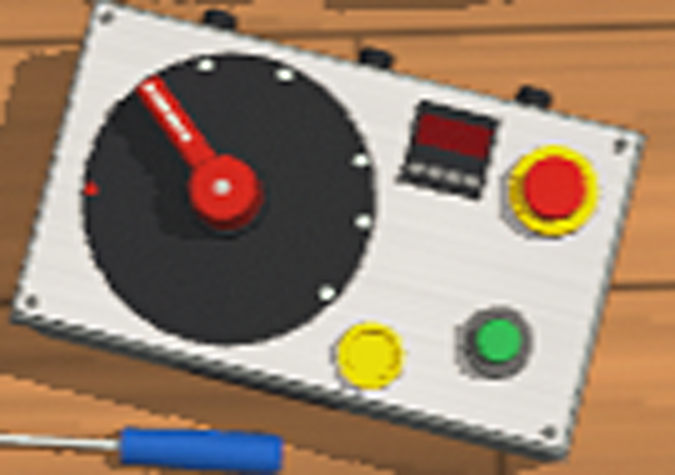

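The crop confirms seven pips: red (off) at left, the lever on the second stop (50°), then 76°, 110°, 160° (the target, pip at crop (360,160)), 186° and 220°. Now precise axis and angles.

```bash
python3 - <<'E'
from h import *
R0={"top":(190,130,325,225),"side":(165,155,315,290)}
CC={n:cam(n) for n in R0}; el={}
for n in R0:
    im=cv2.imread(f"pics/{n}0.png")[:,:,::-1].copy()
    bl,l=blobs(im,(0,0,0),(180,120,75),R0[n],1000)
    b=max(bl,key=lambda t:t[0]); m=(l==l[tuple(np.argwhere(l==l[int(b[1][1])+12,int(b[1][0])])[0])]).astype(np.uint8)
    h=cv2.convexHull(max(cv2.findContours(m,cv2.RETR_EXTERNAL,cv2.CHAIN_APPROX_NONE)[0],key=cv2.contourArea))
    P=np.array([plane(CC[n],p,100)[:2] for p in h[:,0].astype(float)])
    (c,r)=cv2.minEnclosingCircle(P.astype(np.float32)); e=cv2.fitEllipse(P.astype(np.float32)); print(n,"dial circ",c,r,"ell",e,l.max(),b[0])
# pips top
im=cv2.imread("pics/top0.png")[:,:,::-1]
D=np.array([(190+u/5-.4,130+v/5-.4) for u,v in((91,188),(206,65),(285,75),(360,160),(363,221),(326,293))])
P=np.array([plane(CC["top"],p,100)[:2] for p in D]); 
A=np.c_[2*P,np.ones(6)]; s=np.linalg.lstsq(A,(P**2).sum(1),rcond=None)[0]; c=s[:2]; print("pip circle",c,np.sqrt(s[2]+c@c))
a=np.degrees(np.arctan2(*(P-c).T[::-1])); print("pip world ang",a,"cw from red",(a[0]-a)%360)
hub=plane(CC["top"],(190+222/5-.4,130+187/5-.4),140); t=plane(CC["top"],(190+150/5-.4,130+82/5-.4),139); print("hub",hub,"tip",t,np.linalg.norm((t-hub)[:2]),np.degrees(np.arctan2(*(t-hub)[1::-1])))
for nm,u,v in(("green",(289.17,197.76),(283.5,181.64)),("estop",(300.29,167.03),(256.79,166.65)),("puck",(263.64,200.7),(276.67,202.42))): print(nm,tri(CC["top"],u,CC["side"],v))
print("corners",[plane(CC["top"],(190+u/5-.4,130+v/5-.4),100)[:2] for u,v in((95,5),(642,137),(567,455),(15,315))])
E
```

```text
top dial circ (614.1425170898438, 121.34673309326172) 86.4296646118164 ell ((613.9596557617188, 121.7628173828125), (170.7413787841797, 172.30763244628906), 104.81753540039062) 16 2294
side dial circ (611.08154296875, 120.75065612792969) 83.1797866821289 ell ((611.1490478515625, 120.17465209960938), (162.4633026123047, 165.69142150878906), 112.78997039794922) 10 1816
pip circle [613.985 121.505] 81.172185318032
pip world ang [  84.216    8.176  -25.78   -75.212 -101.193 -135.584] cw from red [  0.     76.041 109.996 159.428 185.409 219.8  ]
hub [613.638 121.206 140.   ] tip [676.067 161.692 139.   ] 74.4073528632887 32.96431491097473
green (array([522.013, -35.272, 116.556]), np.float64(2.88597862134874))
estop (array([610.04 , -70.201, 120.549]), np.float64(3.8587680495973338))
puck (array([516.382,  39.112, 107.08 ]), np.float64(2.7239280189402466))
corners [array([732.417, 198.58 ]), array([ 644.129, -124.308]), array([457.043, -73.999]), array([547.757, 247.933])]
```

Measurements agree: axis about (613,121), radius 86–88 mm, and pip angles 0/76/110/159/185/220, matching the implied stops. The lever is at world angle about 34°, so the stops are at about 8°, −26° and −75°. Green is at (522,−35). Next is transit above the approach point (628,174).

Call:
apply_moves:
  increments:
    - {"tz": 0.06,"ty": 0.02,"claw": 0}
    - {"tz": 0.06,"ty": 0.06,"tx": 0.02,"rz": 1,"claw": 0}
    - {"tx": 0.18,"ty": 0.38,"tz": 0.06,"rz": 14,"claw": 0}
    - {"tx": 0.18,"ty": 0.38,"tz": 0.06,"rz": 14,"claw": 0}
    - {"tx": 0.18,"ty": 0.38,"tz": 0.06,"rz": 14,"claw": 0}
    - {"tx": 0.18,"ty": 0.38,"tz": 0.06,"rz": 14,"claw": 0}
    - {"tx": 0.18,"ty": 0.38,"tz": 0.06,"rz": 14,"claw": 0}
    - {"tx": 0.18,"ty": 0.38,"tz": 0.06,"rz": 14,"claw": 0}
    - {"tx": 0.18,"ty": 0.38,"tz": 0.06,"rz": 14,"claw": 0}
    - {"tx": 0.18,"ty": 0.38,"tz": 0.06,"rz": 14,"claw": 0}
    - {"tx": 0.18,"ty": 0.38,"tz": 0.06,"rz": 14,"claw": 0}
    - {"tx": 0.18,"ty": 0.38,"tz": 0.06,"rz": 14,"claw": 0}

```text
$.increments[0]: bad value
```

Call:
apply_moves:
  increments:
    - {"tx": 0.0,"ty": 0.02,"tz": 0.06,"rx": 0.0,"ry": 0.0,"rz": 0.0,"claw": 0.0}
    - {"tx": 0.02,"ty": 0.06,"tz": 0.06,"rx": 0.0,"ry": 0.0,"rz": 1.0,"claw": 0.0}
    - {"tx": 0.18,"ty": 0.38,"tz": 0.06,"rx": 0.0,"ry": 0.0,"rz": 14.0,"claw": 0.0}
    - {"tx": 0.18,"ty": 0.38,"tz": 0.06,"rx": 0.0,"ry": 0.0,"rz": 14.0,"claw": 0.0}
    - {"tx": 0.18,"ty": 0.38,"tz": 0.06,"rx": 0.0,"ry": 0.0,"rz": 14.0,"claw": 0.0}
    - {"tx": 0.18,"ty": 0.38,"tz": 0.06,"rx": 0.0,"ry": 0.0,"rz": 14.0,"claw": 0.0}
    - {"tx": 0.18,"ty": 0.38,"tz": 0.06,"rx": 0.0,"ry": 0.0,"rz": 14.0,"claw": 0.0}
    - {"tx": 0.18,"ty": 0.38,"tz": 0.06,"rx": 0.0,"ry": 0.0,"rz": 14.0,"claw": 0.0}
    - {"tx": 0.18,"ty": 0.38,"tz": 0.06,"rx": 0.0,"ry": 0.0,"rz": 14.0,"claw": 0.0}
    - {"tx": 0.18,"ty": 0.38,"tz": 0.06,"rx": 0.0,"ry": 0.0,"rz": 14.0,"claw": 0.0}
    - {"tx": 0.18,"ty": 0.38,"tz": 0.06,"rx": 0.0,"ry": 0.0,"rz": 14.0,"claw": 0.0}
    - {"tx": 0.18,"ty": 0.38,"tz": 0.06,"rx": 0.0,"ry": 0.0,"rz": 14.0,"claw": 0.0}

```text
clock: 1.3
eef_pos: [453.1, -210.6, 264.0]
tool_rot: [-3.14, 0.0, 1.653]
force: [0.8, -0.5, -0.5]
width: -0.0
```

Call:
apply_moves:
  increments:
    - {"tx": 0.175,"ty": 0.385,"tz": 0.0,"rx": 0.0,"ry": 0.0,"rz": 14.0,"claw": 0.0}
    - {"tx": 0.175,"ty": 0.385,"tz": 0.0,"rx": 0.0,"ry": 0.0,"rz": 14.0,"claw": 0.0}
    - {"tx": 0.175,"ty": 0.385,"tz": 0.0,"rx": 0.0,"ry": 0.0,"rz": 14.0,"claw": 0.0}
    - {"tx": 0.175,"ty": 0.385,"tz": 0.0,"rx": 0.0,"ry": 0.0,"rz": 14.0,"claw": 0.0}
    - {"tx": 0.175,"ty": 0.385,"tz": 0.0,"rx": 0.0,"ry": 0.0,"rz": 14.0,"claw": 0.0}
    - {"tx": 0.175,"ty": 0.385,"tz": 0.0,"rx": 0.0,"ry": 0.0,"rz": 14.0,"claw": 0.0}
    - {"tx": 0.175,"ty": 0.385,"tz": 0.0,"rx": 0.0,"ry": 0.0,"rz": 14.0,"claw": 0.0}
    - {"tx": 0.175,"ty": 0.385,"tz": 0.0,"rx": 0.0,"ry": 0.0,"rz": 14.0,"claw": 0.0}
    - {"tx": 0.175,"ty": 0.385,"tz": 0.0,"rx": 0.0,"ry": 0.0,"rz": 14.0,"claw": 0.0}
    - {"tx": 0.175,"ty": 0.385,"tz": 0.0,"rx": 0.0,"ry": 0.0,"rz": 14.0,"claw": 0.0}
    - {"tx": 0.175,"ty": 0.385,"tz": 0.0,"rx": 0.0,"ry": 0.0,"rz": 14.0,"claw": 0.0}
    - {"tx": 0.175,"ty": 0.385,"tz": 0.0,"rx": 0.0,"ry": 0.0,"rz": 14.0,"claw": 0.0}

```text
clock: 2.5
eef_pos: [629.1, 172.2, 263.9]
tool_rot: [-3.139, 0.0, 2.874]
force: [0.2, 0.3, 0.4]
width: 0.1
```

```bash
python3 - <<'E'
from h import *
s=read_state(); print(s["eef_pos"],s["tool_rot"],s["qpos"])
C=cam("wrist"); im=get_image("wrist")[:,:,::-1].copy()
for p,z in(((613,121),100),((613,121),140),((613+78*np.cos(.6),121+78*np.sin(.6)),139),((522,-35.),118)):
    q=proj(C,[*p,z]); print(q); cv2.drawMarker(im,tuple(int(v) for v in q),(255,0,255),0,14)
cv2.imwrite("pics/w1.png",im)
E
```

```text
[629.088 172.158 263.891] [-3.139  0.     2.874] [ 0.052  0.649 -0.656  1.419  0.407  1.212  0.654]
[224.236 176.578]
[216.573 187.093]
[291.137 245.636]
[  4.267 125.18 ]
```

View pics/w1.png

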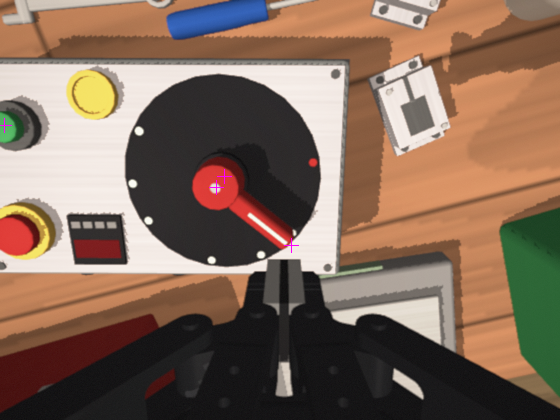

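Wrist view: the projected axis, hub, tip and green positions land on the features (hub (217,187), tip (291,246), green (4,125)) to a few px, so the measurements hold. Descending beside the lever.

Call:
apply_moves:
  increments:
    - {"tx": 0.0,"ty": 0.0,"tz": -0.04,"rx": 0.0,"ry": 0.0,"rz": 0.0,"claw": 0.0}
    - {"tx": 0.0,"ty": 0.0,"tz": -0.08,"rx": 0.0,"ry": 0.0,"rz": 0.0,"claw": 0.0}
    - {"tx": 0.0,"ty": 0.0,"tz": -0.11,"rx": 0.0,"ry": 0.0,"rz": 0.0,"claw": 0.0}
    - {"tx": 0.0,"ty": 0.0,"tz": -0.13,"rx": 0.0,"ry": 0.0,"rz": 0.0,"claw": 0.0}
    - {"tx": 0.0,"ty": 0.0,"tz": -0.143,"rx": 0.0,"ry": 0.0,"rz": 0.0,"claw": 0.0}
    - {"tx": 0.0,"ty": 0.0,"tz": -0.143,"rx": 0.0,"ry": 0.0,"rz": 0.0,"claw": 0.0}
    - {"tx": 0.0,"ty": 0.0,"tz": -0.143,"rx": 0.0,"ry": 0.0,"rz": 0.0,"claw": 0.0}

```text
clock: 3.25
eef_pos: [629.5, 175.1, 122.3]
tool_rot: [3.141, 0.001, 2.877]
force: [0.1, -0.0, 0.1]
width: -0.1
```

```bash
python3 - <<'E'
from h import *
s=read_state(); p=s["eef_pos"]; d=p[:2]-[613,121]; print(p,s["tool_rot"],s["force"],np.hypot(*d),np.degrees(np.arctan2(d[1],d[0])))
for f in range(75,-66,-5):
    a=np.radians(f); print(f,np.array([55*np.cos(a)+613,55*np.sin(a)+121])-p[:2], end="; ")
E
```

```text
[629.531 175.116 122.307] [3.141 0.001 2.877] [ 0.071 -0.044  0.059] 56.58503810091569 73.013248359809
75 [-2.296 -0.99 ]; 70 [ 2.28  -2.433]; 65 [ 6.713 -4.269]; 60 [10.969 -6.485]; 55 [15.015 -9.063]; 50 [ 18.822 -11.984]; 45 [ 22.36  -15.225]; 40 [ 25.601 -18.763]; 35 [ 28.522 -22.57 ]; 30 [ 31.1   -26.616]; 25 [ 33.316 -30.872]; 20 [ 35.152 -35.305]; 15 [ 36.595 -39.881]; 10 [ 37.633 -44.566]; 5 [ 38.259 -49.323]; 0 [ 38.469 -54.116]; -5 [ 38.259 -58.91 ]; -10 [ 37.633 -63.667]; -15 [ 36.595 -68.351]; -20 [ 35.152 -72.927]; -25 [ 33.316 -77.36 ]; -30 [ 31.1   -81.616]; -35 [ 28.522 -85.663]; -40 [ 25.601 -89.47 ]; -45 [ 22.36  -93.007]; -50 [ 18.822 -96.249]; -55 [ 15.015 -99.17 ]; -60 [  10.969 -101.748]; -65 [   6.713 -103.963];
```

Call:
apply_moves:
  increments:
    - {"tx": 0.0067,"ty": -0.0043,"tz": 0.0,"rx": 0.0,"ry": 0.0,"rz": -1.6,"claw": 0.0}
    - {"tx": 0.011,"ty": -0.0065,"tz": 0.0,"rx": 0.0,"ry": 0.0,"rz": -2.6,"claw": 0.0}
    - {"tx": 0.015,"ty": -0.009,"tz": 0.0,"rx": 0.0,"ry": 0.0,"rz": -3.6,"claw": 0.0}
    - {"tx": 0.0188,"ty": -0.012,"tz": 0.0,"rx": 0.0,"ry": 0.0,"rz": -4.6,"claw": 0.0}
    - {"tx": 0.021,"ty": -0.0139,"tz": 0.0,"rx": 0.0,"ry": 0.0,"rz": -5.2,"claw": 0.0}
    - {"tx": 0.023,"ty": -0.0159,"tz": 0.0,"rx": 0.0,"ry": 0.0,"rz": -5.8,"claw": 0.0}
    - {"tx": 0.0243,"ty": -0.0173,"tz": 0.0,"rx": 0.0,"ry": 0.0,"rz": -6.2,"claw": 0.0}
    - {"tx": 0.0256,"ty": -0.0188,"tz": 0.0,"rx": 0.0,"ry": 0.0,"rz": -6.6,"claw": 0.0}
    - {"tx": 0.0256,"ty": -0.0188,"tz": 0.0,"rx": 0.0,"ry": 0.0,"rz": -6.6,"claw": 0.0}
    - {"tx": 0.0256,"ty": -0.0188,"tz": 0.0,"rx": 0.0,"ry": 0.0,"rz": -6.6,"claw": 0.0}

```text
clock: 4.25
eef_pos: [654.5, 156.8, 121.6]
tool_rot: [3.141, 0.0, 2.303]
force: [0.6, -0.0, -0.5]
width: -0.2
```

```bash
cat > lev.py <<'E'
from h import *
import sys
s=read_state(); p=s["eef_pos"]; d=p[:2]-[613,121]; print(p,s["tool_rot"],"F",s["force"],"r,phi",np.hypot(*d),np.degrees(np.arctan2(d[1],d[0])))
# lever angle in the wrist view: white line pixels / red lever on the z=139 plane
for n in("wrist","top"):
    C=cam(n); im=get_image(n)
    bl,l=blobs(im,(0,130,60),(8,255,255),(0,0,560,420),40)
    hub=proj(C,[613,121,139])
    best=min(bl,key=lambda b:np.linalg.norm(b[1]-hub)); i=[k for k in range(1,l.max()+1) if (l==k).sum()==best[0]][0]
    P=np.array([plane(C,q[::-1],139)[:2] for q in np.argwhere(l==i)])-[613,121]
    r=np.hypot(*P.T); P=P[(r>32)&(r<85)]
    if len(P): m=P.mean(0); print(n,len(P),"lever angle",np.degrees(np.arctan2(m[1],m[0])))
    if len(sys.argv)>1: cv2.imwrite(f"pics/{n}_{sys.argv[1]}.png",im[:,:,::-1])
E
python3 lev.py
```

```text
[654.506 156.827 121.622] [3.141 0.    2.303] F [ 0.644 -0.019 -0.543] r,phi 54.82962603127301 40.8003668788401
wrist 2357 lever angle 43.340571057246216
```

```bash
python3 lev.py a; python3 -c "
import cv2
a=cv2.imread('pics/wrist_a.png');b=cv2.resize(cv2.imread('pics/top_a.png')[120:240,180:330],None,fx=3.5,fy=3.5)
import numpy as np
a=a[:300,60:440];b=b[:300,:400];cv2.imwrite('pics/a.png',np.hstack([a,b]))"
```

```text
[654.329 156.884 121.385] [ 3.141 -0.     2.303] F [-0.026  0.501  0.495] r,phi 54.733333346254526 40.96639910637784
wrist 2323 lever angle 43.399275410926826
```

View pics/a.png

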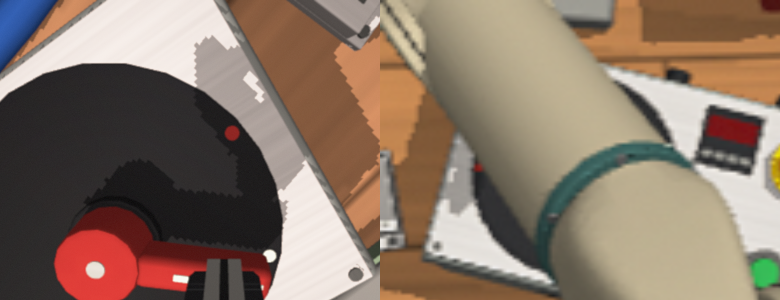

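```bash
python3 - <<'E'
from h import *
C=cam("wrist"); print("hub",proj(C,[613,121,140]))
for a in(84.5,34.5,8.2): print("pip",a,proj(C,[613+81*np.cos(np.radians(a)),121+81*np.sin(np.radians(a)),100]))
for a in(34.5,28,21,15,8.2): print("tip",a,[proj(C,[613+r*np.cos(np.radians(a)),121+r*np.sin(np.radians(a)),139]) for r in(40,78)])
E
```

```text
hub [156.767 266.851]
pip 84.5 [292.847 130.135]
pip 34.5 [330.043 252.306]
pip 8.2 [305.162 308.269]
tip 34.5 [array([248.624, 276.564]), array([333.689, 286.565])]
tip 28 [array([246.999, 285.65 ]), array([329.322, 303.861])]
tip 21 [array([244.023, 295.002]), array([322.404, 321.41 ])]
tip 15 [array([240.511, 302.573]), array([314.788, 335.431])]
tip 8.2 [array([235.528, 310.567]), array([304.441, 350.059])]
```

```bash
python3 - <<'E'
from h import *
C=cam("wrist"); s=read_state(); p=s["eef_pos"]; print("tcp",proj(C,p),"at139",proj(C,[*p[:2],139]),"cam",C[1])
im=cv2.imread("pics/wrist_a.png"); 
cv2.imwrite("pics/a2.png",cv2.resize(im[200:360,130:380],None,fx=3,fy=3,interpolation=cv2.INTER_CUBIC))
E
```

```text
tcp [282.775 251.717] at139 [282.694 267.847] cam [605.996 211.209 290.186]
```

View pics/a2.png

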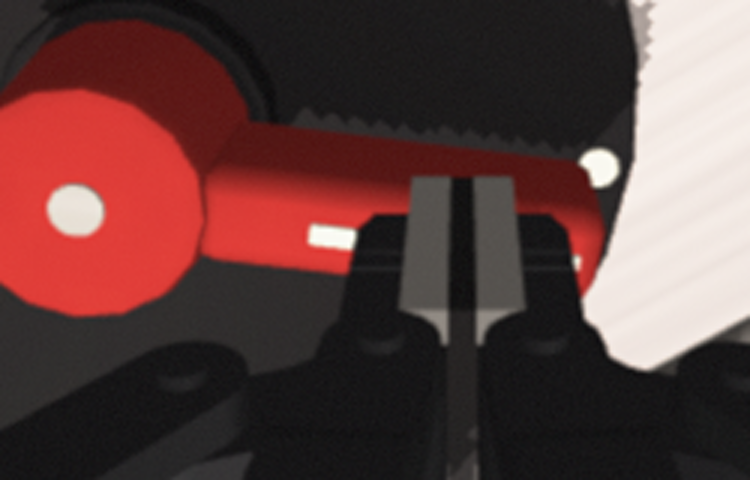

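The finger appears over the lever with no force, and the lever has not moved (still about 34°). I'm checking the fingertip's true height from the side camera.

```bash
python3 - <<'E'
from h import *
p=read_state()["eef_pos"]; C=cam("side"); im=get_image("side")[:,:,::-1]
print("tcp",proj(C,p),"+30",proj(C,p+[0,0,30]),"tip34",[proj(C,[613+78*np.cos(.6),121+78*np.sin(.6),z]) for z in(115,139)])
q=proj(C,p); x,y=(q-[50,50]).astype(int); print(x,y)
cv2.imwrite("pics/s2.png",cv2.resize(im[y:y+90,x:x+110],None,fx=6,fy=6,interpolation=cv2.INTER_CUBIC))
E
```

```text
tcp [204.255 216.572] +30 [202.732 206.969] tip34 [array([194.048, 218.635]), array([192.653, 211.055])]
154 166
```

View pics/s2.png

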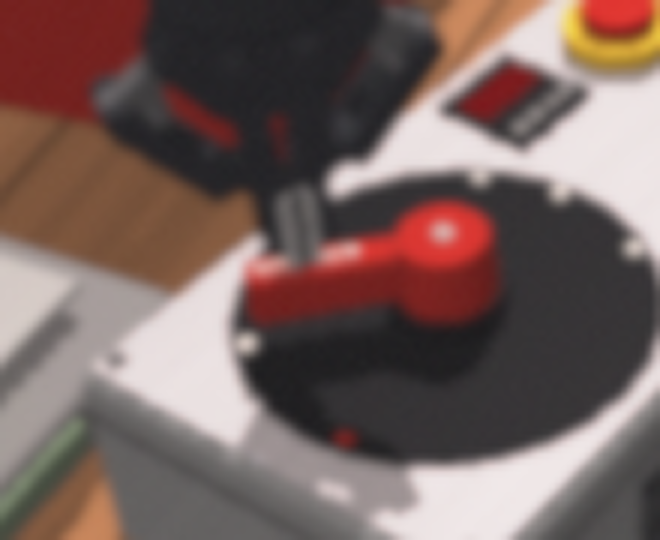

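The side view shows the fingertip just above the lever's top (crop (300,262) against (300,304) expected), so the real finger end sits about 20 mm above the reported TCP. I back off and go lower, watching the force.

Call:
apply_moves:
  increments:
    - {"tx": 0.0,"ty": 0.0,"tz": 0.01,"rx": 0.0,"ry": 0.0,"rz": 0.0,"claw": 0.0}
    - {"tx": -0.01,"ty": 0.0075,"tz": 0.01,"rx": 0.0,"ry": 0.0,"rz": 2.0,"claw": 0.0}
    - {"tx": -0.0188,"ty": 0.0125,"tz": 0.01,"rx": 0.0,"ry": 0.0,"rz": 4.0,"claw": 0.0}
    - {"tx": -0.0256,"ty": 0.018,"tz": 0.01,"rx": 0.0,"ry": 0.0,"rz": 6.0,"claw": 0.0}
    - {"tx": -0.0265,"ty": 0.018,"tz": 0.01,"rx": 0.0,"ry": 0.0,"rz": 6.6,"claw": 0.0}
    - {"tx": -0.0265,"ty": 0.018,"tz": 0.0,"rx": 0.0,"ry": 0.0,"rz": 6.6,"claw": 0.0}
    - {"tx": -0.0265,"ty": 0.018,"tz": -0.01,"rx": 0.0,"ry": 0.0,"rz": 6.6,"claw": 0.0}
    - {"tx": -0.0265,"ty": 0.018,"tz": -0.014,"rx": 0.0,"ry": 0.0,"rz": 6.6,"claw": 0.0}
    - {"tx": -0.0265,"ty": 0.018,"tz": -0.016,"rx": 0.0,"ry": 0.0,"rz": 6.6,"claw": 0.0}
    - {"tx": -0.0265,"ty": 0.018,"tz": -0.016,"rx": 0.0,"ry": 0.0,"rz": 6.6,"claw": 0.0}

```text
clock: 5.5
eef_pos: [627.7, 174.6, 104.8]
tool_rot: [-3.141, -0.001, 2.877]
force: [0.3, -0.3, -0.8]
width: 0.4
```

```bash
python3 - <<'E'
from h import *
p=read_state()["eef_pos"]; print(p); C=cam("side"); im=get_image("side")[:,:,::-1]
q=proj(C,p); x,y=(q-[50,50]).astype(int); print(q,x,y,[(z,proj(C,[*p[:2],z])) for z in(100,115,120,130)])
cv2.imwrite("pics/s3.png",cv2.resize(im[y:y+90,x:x+110],None,fx=6,fy=6,interpolation=cv2.INTER_CUBIC))
E
```

```text
[627.748 174.579 104.789]
[212.095 229.281] 162 179 [(100, array([212.305, 230.741])), (115, array([211.641, 226.133])), (120, array([211.416, 224.573])), (130, array([210.961, 221.418]))]
```

View pics/s3.png

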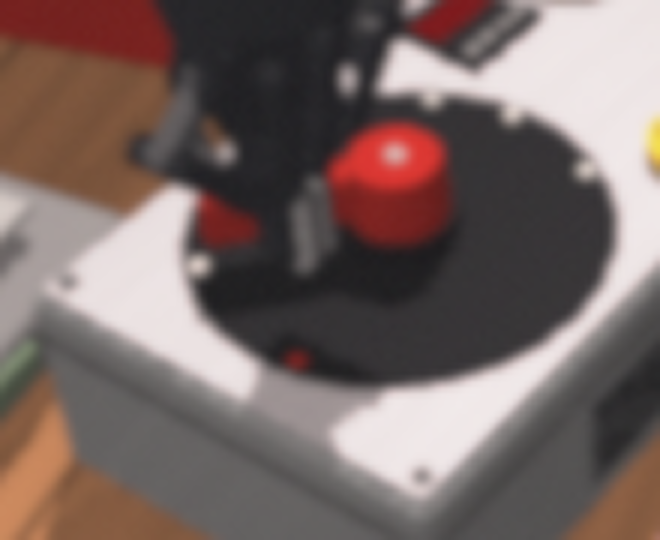

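The tip is now at about z=121 (lever spans 115–139), with roughly 16 mm of offset. Pushing.

Call:
apply_moves:
  increments:
    - {"tx": 0.0085,"ty": -0.0038,"tz": 0.0,"rx": 0.0,"ry": 0.0,"rz": -1.6,"claw": 0.0}
    - {"tx": 0.0128,"ty": -0.006,"tz": 0.0,"rx": 0.0,"ry": 0.0,"rz": -2.6,"claw": 0.0}
    - {"tx": 0.0168,"ty": -0.0086,"tz": 0.0,"rx": 0.0,"ry": 0.0,"rz": -3.6,"claw": 0.0}
    - {"tx": 0.0206,"ty": -0.0115,"tz": 0.0,"rx": 0.0,"ry": 0.0,"rz": -4.6,"claw": 0.0}
    - {"tx": 0.0228,"ty": -0.0135,"tz": 0.0,"rx": 0.0,"ry": 0.0,"rz": -5.2,"claw": 0.0}
    - {"tx": 0.0228,"ty": -0.0135,"tz": 0.0,"rx": 0.0,"ry": 0.0,"rz": -5.2,"claw": 0.0}

```text
clock: 6.15
eef_pos: [649.5, 163.6, 105.6]
tool_rot: [3.141, -0.003, 2.425]
force: [-2.6, 4.3, 0.8]
width: -0.1
```

```bash
python3 lev.py
```

```text
[649.541 163.646 105.646] [ 3.141 -0.003  2.425] F [-2.619  4.275  0.808] r,phi 56.16026861594722 49.40860369355733
wrist 993 lever angle 42.46828223793431
```

Call:
apply_moves:
  increments:
    - {"tx": 0.001,"ty": -0.001,"tz": 0.0,"rx": 0.0,"ry": 0.0,"rz": -0.3,"claw": 0.0}
    - {"tx": 0.002,"ty": -0.0019,"tz": 0.0,"rx": 0.0,"ry": 0.0,"rz": -0.6,"claw": 0.0}
    - {"tx": 0.003,"ty": -0.003,"tz": 0.0,"rx": 0.0,"ry": 0.0,"rz": -0.9,"claw": 0.0}
    - {"tx": 0.004,"ty": -0.004,"tz": 0.0,"rx": 0.0,"ry": 0.0,"rz": -1.2,"claw": 0.0}
    - {"tx": 0.004,"ty": -0.004,"tz": 0.0,"rx": 0.0,"ry": 0.0,"rz": -1.2,"claw": 0.0}

```text
clock: 6.75
eef_pos: [655.4, 156.8, 105.6]
tool_rot: [3.141, 0.001, 2.32]
force: [-1.5, 0.5, 0.1]
width: -0.0
```

```bash
sed -i 's/(0,130,60)/(0,130,185)/; s/(r>32)&(r<85)/(r>30)\&(r<76)/; s/,40)$/,10)/' lev.py; python3 lev.py b; python3 - <<'E'
from h import *
C=cam("wrist")
for a in(34.5,21,8.2): print(a,[proj(C,[613+r*np.cos(np.radians(a)),121+r*np.sin(np.radians(a)),139]) for r in(40,76)])
im=cv2.imread("pics/wrist_b.png"); hsv=cv2.cvtColor(im,cv2.COLOR_BGR2HSV)
E
```

```text
[655.412 156.843 105.608] [3.141 0.001 2.32 ] F [-1.484  0.489  0.054] r,phi 55.52945016478687 40.201848119951755
wrist 384 lever angle 18.928290617214525
34.5 [array([244.503, 290.333]), array([333.214, 301.986])]
21 [array([239.127, 310.302]), array([320.426, 338.617])]
8.2 [array([229.523, 327.032]), array([300.673, 368.474])]
```

View pics/wrist_b.png

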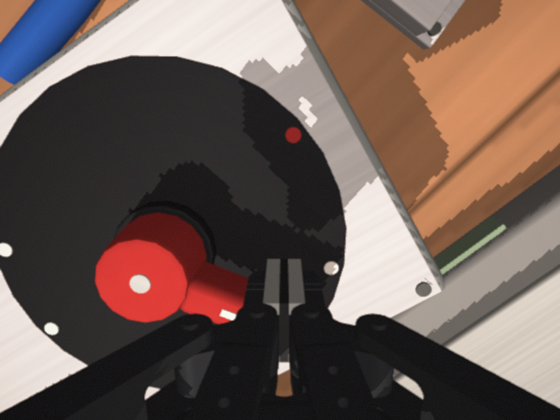

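Lever is near the crest (about 19°) with force collapsing. A bit more push.

Call:
apply_moves:
  increments:
    - {"tx": 0.001,"ty": -0.0012,"tz": 0.0,"rx": 0.0,"ry": 0.0,"rz": -0.3,"claw": 0.0}
    - {"tx": 0.0019,"ty": -0.0024,"tz": 0.0,"rx": 0.0,"ry": 0.0,"rz": -0.6,"claw": 0.0}
    - {"tx": 0.0019,"ty": -0.0024,"tz": 0.0,"rx": 0.0,"ry": 0.0,"rz": -0.6,"claw": 0.0}
    - {"tx": 0.0019,"ty": -0.0024,"tz": 0.0,"rx": 0.0,"ry": 0.0,"rz": -0.6,"claw": 0.0}

```text
clock: 7.25
eef_pos: [656.8, 154.4, 105.3]
tool_rot: [-3.141, 0.0, 2.267]
force: [-0.7, -1.4, 0.2]
width: -0.0
```

```bash
python3 lev.py c;python3 - <<'E'
from h import *
C=cam("wrist"); im=cv2.imread("pics/wrist_c.png")[:,:,::-1].copy()
# white line start: white pixels on lever top in r 28..50
g=cv2.inRange(cv2.cvtColor(im,cv2.COLOR_RGB2HSV),(0,0,170),(180,70,255))
n,l,st,c=cv2.connectedComponentsWithStats(g)
for i in range(1,n):
    q=plane(C,c[i],139)[:2]-[613,121]; 
    if 25<np.hypot(*q)<90 and st[i,4]>5: 
        a=plane(C,c[i],100)[:2]-[613,121]; print(st[i],c[i],"lever-plane r,ang",np.hypot(*q),np.degrees(np.arctan2(q[1],q[0])),"panel",np.hypot(*a),np.degrees(np.arctan2(a[1],a[0])))
E
```

```text
[656.756 154.431 105.28 ] [-3.141  0.     2.267] F [-0.719 -1.45   0.194] r,phi 55.06548239409039 37.380670098288924
wrist 225 lever angle 11.498558790263067
[    0     0   345   150 17391] [192.168  51.2  ] lever-plane r,ang 88.00434260436865 113.22356452115358 panel 89.75535631526273 119.29394401072364
[  0 252  15  13 151] [  7.086 258.132] lever-plane r,ang 52.67082082932936 -150.75114439197117 panel 83.0882949471437 -134.67360955774865
[326 255  15  13 152] [333.191 260.816] lever-plane r,ang 75.34316695680315 46.468950610453824 panel 80.95663021102203 33.30690741971028
[   0  271   87  141 5303] [ 26.644 353.842] lever-plane r,ang 62.857902114543684 -107.18728383645144 panel 105.86047881775227 -102.62414982169132
[217 320   7   4  22] [219.818 321.591] lever-plane r,ang 34.77806444364846 7.700525171812475 panel 49.39858497840515 -23.784415948434482
[ 51 329  14  12 127] [ 57.598 334.764] lever-plane r,ang 45.47440145827789 -107.0360870385031 panel 83.56766986103388 -101.29659787547487
[278 367   9   9  45] [280.711 371.156] lever-plane r,ang 69.22733908971875 1.6019003831040624 panel 92.96158423163841 -14.60028008606999
[145 388  14  11  83] [150.096 391.904] lever-plane r,ang 53.85159774572192 -52.99462104827565 panel 91.79934703839004 -62.37937335941278
```

White line start now reads 7.7° at 8.2° expected: first click done. Pause, then the second push to just before its crest.

Call:
apply_moves:
  increments:
    - {"tx": 0.0,"ty": 0.0,"tz": 0.0,"rx": 0.0,"ry": 0.0,"rz": 0.0,"claw": 0.0}
    - {"tx": 0.0,"ty": 0.0,"tz": 0.0,"rx": 0.0,"ry": 0.0,"rz": 0.0,"claw": 0.0}
    - {"tx": 0.0,"ty": 0.0,"tz": 0.0,"rx": 0.0,"ry": 0.0,"rz": 0.0,"claw": 0.0}
    - {"tx": 0.0,"ty": 0.0,"tz": 0.0,"rx": 0.0,"ry": 0.0,"rz": 0.0,"claw": 0.0}
    - {"tx": 0.0,"ty": 0.0,"tz": 0.0,"rx": 0.0,"ry": 0.0,"rz": 0.0,"claw": 0.0}
    - {"tx": 0.0,"ty": 0.0,"tz": 0.0,"rx": 0.0,"ry": 0.0,"rz": 0.0,"claw": 0.0}
    - {"tx": 0.0,"ty": 0.0,"tz": 0.0,"rx": 0.0,"ry": 0.0,"rz": 0.0,"claw": 0.0}
    - {"tx": 0.0,"ty": 0.0,"tz": 0.0,"rx": 0.0,"ry": 0.0,"rz": 0.0,"claw": 0.0}
    - {"tx": 0.0,"ty": 0.0,"tz": 0.0,"rx": 0.0,"ry": 0.0,"rz": 0.0,"claw": 0.0}
    - {"tx": 0.0,"ty": 0.0,"tz": 0.0,"rx": 0.0,"ry": 0.0,"rz": 0.0,"claw": 0.0}

```text
clock: 8.35
eef_pos: [656.6, 154.8, 105.3]
tool_rot: [3.142, -0.0, 2.267]
force: [0.0, -0.0, 0.8]
width: 0.0
```

Call:
apply_moves:
  increments:
    - {"tx": 0.002,"ty": -0.003,"tz": 0.0,"rx": 0.0,"ry": 0.0,"rz": -0.8,"claw": 0.0}
    - {"tx": 0.0038,"ty": -0.0059,"tz": 0.0,"rx": 0.0,"ry": 0.0,"rz": -1.5,"claw": 0.0}
    - {"tx": 0.006,"ty": -0.0102,"tz": 0.0,"rx": 0.0,"ry": 0.0,"rz": -2.5,"claw": 0.0}
    - {"tx": 0.007,"ty": -0.0124,"tz": 0.0,"rx": 0.0,"ry": 0.0,"rz": -3.0,"claw": 0.0}
    - {"tx": 0.0079,"ty": -0.0146,"tz": 0.0,"rx": 0.0,"ry": 0.0,"rz": -3.5,"claw": 0.0}
    - {"tx": 0.0085,"ty": -0.0164,"tz": 0.0,"rx": 0.0,"ry": 0.0,"rz": -3.9,"claw": 0.0}
    - {"tx": 0.0091,"ty": -0.0182,"tz": 0.0,"rx": 0.0,"ry": 0.0,"rz": -4.3,"claw": 0.0}
    - {"tx": 0.0095,"ty": -0.0196,"tz": 0.0,"rx": 0.0,"ry": 0.0,"rz": -4.6,"claw": 0.0}
    - {"tx": 0.0098,"ty": -0.021,"tz": 0.0,"rx": 0.0,"ry": 0.0,"rz": -4.9,"claw": 0.0}
    - {"tx": 0.0098,"ty": -0.021,"tz": 0.0,"rx": 0.0,"ry": 0.0,"rz": -4.9,"claw": 0.0}

```text
clock: 9.35
eef_pos: [666.3, 138.1, 105.5]
tool_rot: [3.139, -0.005, 1.841]
force: [0.5, 6.4, -1.9]
width: 0.1
```

```bash
cat > wl.py <<'E'
from h import *
s=read_state(); p=s["eef_pos"]; d=p[:2]-[613,121]; print(s["clock"],p,"F",s["force"],"r,phi",np.hypot(*d),np.degrees(np.arctan2(d[1],d[0])))
C=cam("wrist"); im=get_image("wrist")
g=cv2.inRange(cv2.cvtColor(im,cv2.COLOR_RGB2HSV),(0,0,170),(180,70,255)); n,l,st,c=cv2.connectedComponentsWithStats(g)
for i in range(1,n):
    q,a=[plane(C,c[i],z)[:2]-[613,121] for z in(139,100)]
    f=lambda v:(round(np.hypot(*v),1),round(np.degrees(np.arctan2(v[1],v[0])),1))
    if 5<st[i,4]<400 and (28<f(q)[0]<80 or 75<f(a)[0]<88): print(st[i,4],c[i],"as lever line",f(q),"as pip",f(a))
cv2.imwrite(f"pics/wl_{s['clock']:.1f}.png",im[:,:,::-1])
E
python3 wl.py
```

```text
9.35 [666.288 138.096 105.459] F [ 0.467  6.436 -1.874] r,phi 55.96311813193649 17.786945603239598
15 [198.2    70.933] as lever line (np.float64(87.2), np.float64(86.9)) as pip (np.float64(87.2), np.float64(92.5))
173 [325.838 204.763] as lever line (np.float64(80.7), np.float64(41.7)) as pip (np.float64(80.8), np.float64(33.1))
152 [330.882 274.151] as lever line (np.float64(75.6), np.float64(21.0)) as pip (np.float64(81.6), np.float64(7.0))
9 [289.556 311.222] as lever line (np.float64(59.8), np.float64(6.5)) as pip (np.float64(68.5), np.float64(-13.7))
68 [228.676 317.029] as lever line (np.float64(36.2), np.float64(-3.8)) as pip (np.float64(46.2), np.float64(-37.4))
130 [ 39.746 325.138] as lever line (np.float64(46.2), np.float64(-144.7)) as pip (np.float64(83.3), np.float64(-134.6))
371 [283.58  381.784] as lever line (np.float64(71.7), np.float64(-22.3)) as pip (np.float64(96.4), np.float64(-38.5))
9 [146.111 396.778] as lever line (np.float64(51.9), np.float64(-78.5)) as pip (np.float64(90.4), np.float64(-87.8))
```

Call:
apply_moves:
  increments:
    - {"tx": 0.0003,"ty": -0.0015,"tz": 0.0,"rx": 0.0,"ry": 0.0,"rz": -0.3,"claw": 0.0}
    - {"tx": 0.0005,"ty": -0.003,"tz": 0.0,"rx": 0.0,"ry": 0.0,"rz": -0.6,"claw": 0.0}
    - {"tx": 0.0008,"ty": -0.0047,"tz": 0.0,"rx": 0.0,"ry": 0.0,"rz": -1.0,"claw": 0.0}
    - {"tx": 0.0008,"ty": -0.0047,"tz": 0.0,"rx": 0.0,"ry": 0.0,"rz": -1.0,"claw": 0.0}
    - {"tx": 0.0008,"ty": -0.0047,"tz": 0.0,"rx": 0.0,"ry": 0.0,"rz": -1.0,"claw": 0.0}

```text
clock: 9.9
eef_pos: [667.5, 130.3, 105.4]
tool_rot: [3.141, -0.001, 1.754]
force: [0.6, 1.6, -0.3]
width: -0.1
```

```bash
python3 wl.py
```

```text
9.9 [667.539 130.259 105.431] F [ 0.608  1.597 -0.301] r,phi 55.318961586306074 9.635355929215415
8 [188.     59.875] as lever line (np.float64(86.7), np.float64(84.3)) as pip (np.float64(87.7), np.float64(90.6))
187 [322.497 185.08 ] as lever line (np.float64(81.1), np.float64(40.3)) as pip (np.float64(80.8), np.float64(33.2))
156 [334.282 255.724] as lever line (np.float64(76.8), np.float64(19.7)) as pip (np.float64(81.6), np.float64(7.0))
36 [276.694 307.111] as lever line (np.float64(54.3), np.float64(-0.5)) as pip (np.float64(62.6), np.float64(-22.5))
77 [228.558 316.143] as lever line (np.float64(36.6), np.float64(-12.8)) as pip (np.float64(47.9), np.float64(-44.9))
129 [ 49.581 329.674] as lever line (np.float64(45.5), np.float64(-142.3)) as pip (np.float64(83.2), np.float64(-134.6))
44 [148.273 393.955] as lever line (np.float64(53.4), np.float64(-82.9)) as pip (np.float64(91.7), np.float64(-92.2))
```

Just past the crest (−12.8°); a touch more, then hold.

Call:
apply_moves:
  increments:
    - {"tx": 0.0,"ty": -0.0015,"tz": 0.0,"rx": 0.0,"ry": 0.0,"rz": -0.3,"claw": 0.0}
    - {"tx": 0.0,"ty": -0.003,"tz": 0.0,"rx": 0.0,"ry": 0.0,"rz": -0.6,"claw": 0.0}
    - {"tx": 0.0,"ty": -0.003,"tz": 0.0,"rx": 0.0,"ry": 0.0,"rz": -0.6,"claw": 0.0}
    - {"tx": 0.0,"ty": -0.003,"tz": 0.0,"rx": 0.0,"ry": 0.0,"rz": -0.6,"claw": 0.0}
    - {"tx": 0.0,"ty": -0.003,"tz": 0.0,"rx": 0.0,"ry": 0.0,"rz": -0.6,"claw": 0.0}
    - {"tx": 0.0,"ty": -0.003,"tz": 0.0,"rx": 0.0,"ry": 0.0,"rz": -0.6,"claw": 0.0}
    - {"tx": 0.0,"ty": -0.003,"tz": 0.0,"rx": 0.0,"ry": 0.0,"rz": -0.6,"claw": 0.0}

```text
clock: 10.65
eef_pos: [667.2, 126.1, 105.3]
tool_rot: [-3.142, -0.0, 1.7]
force: [-0.5, -0.8, -0.6]
width: 0.0
```

```bash
python3 wl.py
```

```text
10.65 [667.198 126.112 105.312] F [-0.487 -0.79  -0.564] r,phi 54.43876453443979 5.388353912734136
14 [132.286  57.071] as lever line (np.float64(83.2), np.float64(94.0)) as pip (np.float64(87.0), np.float64(103.7))
9 [178.889  56.444] as lever line (np.float64(85.7), np.float64(83.6)) as pip (np.float64(87.3), np.float64(90.6))
10 [191.6  57.3] as lever line (np.float64(86.6), np.float64(80.9)) as pip (np.float64(87.8), np.float64(87.0))
186 [320.898 174.844] as lever line (np.float64(81.3), np.float64(39.5)) as pip (np.float64(80.7), np.float64(33.2))
163 [336.724 245.736] as lever line (np.float64(77.3), np.float64(19.0)) as pip (np.float64(81.6), np.float64(7.0))
38 [276.658 307.211] as lever line (np.float64(53.7), np.float64(-4.7)) as pip (np.float64(62.4), np.float64(-26.8))
125 [ 57.048 333.96 ] as lever line (np.float64(45.4), np.float64(-140.9)) as pip (np.float64(83.3), np.float64(-134.6))
36 [285.083 363.694] as lever line (np.float64(67.9), np.float64(-27.2)) as pip (np.float64(89.9), np.float64(-44.0))
298 [283.359 385.309] as lever line (np.float64(74.3), np.float64(-34.6)) as pip (np.float64(101.0), np.float64(-49.5))
65 [149.185 392.769] as lever line (np.float64(53.8), np.float64(-86.3)) as pip (np.float64(92.0), np.float64(-95.4))
```

Second click done (line now at −27°, no force). Pause, then the third push toward its crest (lever −50.6°, finger about −30°).

Call:
apply_moves:
  increments:
    - {"tx": 0.0,"ty": 0.0,"tz": 0.0,"rx": 0.0,"ry": 0.0,"rz": 0.0,"claw": 0.0}
    - {"tx": 0.0,"ty": 0.0,"tz": 0.0,"rx": 0.0,"ry": 0.0,"rz": 0.0,"claw": 0.0}
    - {"tx": 0.0,"ty": 0.0,"tz": 0.0,"rx": 0.0,"ry": 0.0,"rz": 0.0,"claw": 0.0}
    - {"tx": 0.0,"ty": 0.0,"tz": 0.0,"rx": 0.0,"ry": 0.0,"rz": 0.0,"claw": 0.0}
    - {"tx": 0.0,"ty": 0.0,"tz": 0.0,"rx": 0.0,"ry": 0.0,"rz": 0.0,"claw": 0.0}
    - {"tx": 0.0,"ty": 0.0,"tz": 0.0,"rx": 0.0,"ry": 0.0,"rz": 0.0,"claw": 0.0}
    - {"tx": 0.0,"ty": 0.0,"tz": 0.0,"rx": 0.0,"ry": 0.0,"rz": 0.0,"claw": 0.0}
    - {"tx": 0.0,"ty": 0.0,"tz": 0.0,"rx": 0.0,"ry": 0.0,"rz": 0.0,"claw": 0.0}
    - {"tx": 0.0,"ty": 0.0,"tz": 0.0,"rx": 0.0,"ry": 0.0,"rz": 0.0,"claw": 0.0}

```text
clock: 11.6
eef_pos: [667.2, 126.1, 105.3]
tool_rot: [3.142, -0.0, 1.7]
force: [-0.4, 0.6, 0.0]
width: -0.0
```

Call:
apply_moves:
  increments:
    - {"tx": 0.0006,"ty": -0.004,"tz": 0.0,"rx": 0.0,"ry": 0.0,"rz": -0.8,"claw": 0.0}
    - {"tx": 0.0008,"ty": -0.007,"tz": 0.0,"rx": 0.0,"ry": 0.0,"rz": -1.5,"claw": 0.0}
    - {"tx": 0.0004,"ty": -0.0118,"tz": 0.0,"rx": 0.0,"ry": 0.0,"rz": -2.5,"claw": 0.0}
    - {"tx": -0.0004,"ty": -0.0165,"tz": 0.0,"rx": 0.0,"ry": 0.0,"rz": -3.5,"claw": 0.0}
    - {"tx": -0.0013,"ty": -0.0203,"tz": 0.0,"rx": 0.0,"ry": 0.0,"rz": -4.3,"claw": 0.0}
    - {"tx": -0.0025,"ty": -0.0239,"tz": 0.0,"rx": 0.0,"ry": 0.0,"rz": -5.1,"claw": 0.0}
    - {"tx": -0.004,"ty": -0.0275,"tz": 0.0,"rx": 0.0,"ry": 0.0,"rz": -5.9,"claw": 0.0}
    - {"tx": -0.0056,"ty": -0.0309,"tz": 0.0,"rx": 0.0,"ry": 0.0,"rz": -6.7,"claw": 0.0}
    - {"tx": -0.0056,"ty": -0.0309,"tz": 0.0,"rx": 0.0,"ry": 0.0,"rz": -6.7,"claw": 0.0}

```text
clock: 12.5
eef_pos: [664.7, 98.9, 105.8]
tool_rot: [3.138, -0.007, 1.115]
force: [5.2, 5.4, -5.1]
width: -0.1
```

```bash
python3 wl.py
```

```text
12.5 [664.668  98.853 105.828] F [ 5.179  5.351 -5.05 ] r,phi 56.214291960032085 -23.20233673159306
181 [247.558 110.901] as lever line (np.float64(83.5), np.float64(31.8)) as pip (np.float64(80.6), np.float64(33.3))
189 [307.201 165.804] as lever line (np.float64(83.3), np.float64(12.0)) as pip (np.float64(81.4), np.float64(7.1))
154 [334.435 256.019] as lever line (np.float64(78.4), np.float64(-14.4)) as pip (np.float64(82.6), np.float64(-26.8))
48 [230.083 317.125] as lever line (np.float64(36.8), np.float64(-43.6)) as pip (np.float64(46.0), np.float64(-77.1))
28 [280.929 364.214] as lever line (np.float64(65.3), np.float64(-57.4)) as pip (np.float64(85.7), np.float64(-75.6))
341 [283.701 382.739] as lever line (np.float64(71.7), np.float64(-63.4)) as pip (np.float64(96.3), np.float64(-79.7))
```

Call:
apply_moves:
  increments:
    - {"tx": -0.0007,"ty": -0.0012,"tz": 0.0,"rx": 0.0,"ry": 0.0,"rz": -0.3,"claw": 0.0}
    - {"tx": -0.0015,"ty": -0.0025,"tz": 0.0,"rx": 0.0,"ry": 0.0,"rz": -0.6,"claw": 0.0}
    - {"tx": -0.0022,"ty": -0.0037,"tz": 0.0,"rx": 0.0,"ry": 0.0,"rz": -0.9,"claw": 0.0}
    - {"tx": -0.003,"ty": -0.005,"tz": 0.0,"rx": 0.0,"ry": 0.0,"rz": -1.2,"claw": 0.0}
    - {"tx": -0.003,"ty": -0.005,"tz": 0.0,"rx": 0.0,"ry": 0.0,"rz": -1.2,"claw": 0.0}
    - {"tx": -0.003,"ty": -0.005,"tz": 0.0,"rx": 0.0,"ry": 0.0,"rz": -1.2,"claw": 0.0}

```text
clock: 13.15
eef_pos: [659.3, 90.6, 105.5]
tool_rot: [3.141, -0.001, 1.011]
force: [0.1, 0.6, -0.0]
width: -0.1
```

```bash
python3 wl.py
```

```text
13.15 [659.264  90.568 105.489] F [ 0.059  0.621 -0.   ] r,phi 55.37557601946669 -33.336248245298634
211 [232.071  92.076] as lever line (np.float64(82.9), np.float64(30.1)) as pip (np.float64(80.8), np.float64(33.3))
200 [298.515 142.505] as lever line (np.float64(83.4), np.float64(10.3)) as pip (np.float64(81.5), np.float64(7.1))
163 [336.294 232.687] as lever line (np.float64(79.5), np.float64(-15.9)) as pip (np.float64(82.5), np.float64(-26.8))
58 [229.603 316.621] as lever line (np.float64(37.2), np.float64(-54.9)) as pip (np.float64(48.3), np.float64(-86.8))
36 [152.611 384.306] as lever line (np.float64(48.0), np.float64(-122.7)) as pip (np.float64(84.4), np.float64(-133.6))
52 [148.519 393.442] as lever line (np.float64(52.9), np.float64(-125.1)) as pip (np.float64(91.1), np.float64(-134.6))
```

Call:
apply_moves:
  increments:
    - {"tx": -0.0008,"ty": -0.0012,"tz": 0.0,"rx": 0.0,"ry": 0.0,"rz": -0.3,"claw": 0.0}
    - {"tx": -0.0016,"ty": -0.0024,"tz": 0.0,"rx": 0.0,"ry": 0.0,"rz": -0.6,"claw": 0.0}
    - {"tx": -0.0016,"ty": -0.0024,"tz": 0.0,"rx": 0.0,"ry": 0.0,"rz": -0.6,"claw": 0.0}
    - {"tx": -0.0016,"ty": -0.0024,"tz": 0.0,"rx": 0.0,"ry": 0.0,"rz": -0.6,"claw": 0.0}
    - {"tx": -0.0016,"ty": -0.0024,"tz": 0.0,"rx": 0.0,"ry": 0.0,"rz": -0.6,"claw": 0.0}
    - {"tx": -0.0016,"ty": -0.0024,"tz": 0.0,"rx": 0.0,"ry": 0.0,"rz": -0.6,"claw": 0.0}

```text
clock: 13.8
eef_pos: [657.0, 87.8, 105.3]
tool_rot: [-3.142, -0.0, 0.959]
force: [0.2, 0.3, 0.4]
width: 0.2
```

```bash
python3 wl.py; python3 lev.py
```

```text
13.8 [657.011  87.849 105.325] F [0.225 0.282 0.402] r,phi 55.099282137055894 -36.98845252277252
226 [223.252  86.916] as lever line (np.float64(82.5), np.float64(29.4)) as pip (np.float64(80.7), np.float64(33.4))
196 [293.071 133.806] as lever line (np.float64(83.5), np.float64(9.6)) as pip (np.float64(81.5), np.float64(7.2))
166 [336.211 223.41 ] as lever line (np.float64(80.0), np.float64(-16.6)) as pip (np.float64(82.5), np.float64(-26.8))
80 [282.3   381.812] as lever line (np.float64(72.8), np.float64(-75.4)) as pip (np.float64(98.5), np.float64(-90.9))
100 [158.4  383.02] as lever line (np.float64(47.8), np.float64(-122.9)) as pip (np.float64(83.5), np.float64(-134.6))
65 [149.262 392.785] as lever line (np.float64(53.0), np.float64(-128.0)) as pip (np.float64(91.2), np.float64(-137.5))
64 [285.047 393.031] as lever line (np.float64(77.7), np.float64(-78.2)) as pip (np.float64(105.8), np.float64(-92.6))
[656.99   87.807 105.302] [-3.142  0.     0.958] F [-0.222  1.136  0.383] r,phi 55.10811677826518 -37.03690077788683
wrist 104 lever angle -64.00148581501132
```

Third click is in (line at −75.4°). Back off slightly and lift straight up, then verify from above.

Call:
apply_moves:
  increments:
    - {"tx": 0.002,"ty": 0.003,"tz": 0.0,"rx": 0.0,"ry": 0.0,"rz": 0.0,"claw": 0.0}
    - {"tx": 0.003,"ty": 0.004,"tz": 0.0,"rx": 0.0,"ry": 0.0,"rz": 0.0,"claw": 0.0}
    - {"tx": 0.003,"ty": 0.004,"tz": 0.03,"rx": 0.0,"ry": 0.0,"rz": 0.0,"claw": 0.0}
    - {"tx": 0.003,"ty": 0.004,"tz": 0.07,"rx": 0.0,"ry": 0.0,"rz": 0.0,"claw": 0.0}
    - {"tx": 0.003,"ty": 0.004,"tz": 0.1,"rx": 0.0,"ry": 0.0,"rz": 0.0,"claw": 0.0}
    - {"tx": 0.003,"ty": 0.004,"tz": 0.1,"rx": 0.0,"ry": 0.0,"rz": 0.0,"claw": 0.0}
    - {"tx": 0.003,"ty": 0.004,"tz": 0.1,"rx": 0.0,"ry": 0.0,"rz": 0.0,"claw": 0.0}

```text
clock: 14.65
eef_pos: [660.3, 92.0, 206.0]
tool_rot: [3.141, -0.001, 0.959]
force: [0.1, 0.1, -0.6]
width: 0.2
```

```bash
python3 wl.py; python3 lev.py
```

```text
14.65 [660.35   92.031 206.028] F [ 0.1    0.118 -0.618] r,phi 55.50837534465012 -31.45828669753449
91 [245.066  97.813] as lever line (np.float64(82.4), np.float64(31.0)) as pip (np.float64(80.6), np.float64(33.4))
85 [288.847 127.518] as lever line (np.float64(83.1), np.float64(9.1)) as pip (np.float64(81.3), np.float64(7.2))
76 [317.408 185.921] as lever line (np.float64(80.9), np.float64(-19.8)) as pip (np.float64(82.5), np.float64(-26.7))
151 [252.636 260.113] as lever line (np.float64(46.6), np.float64(-75.7)) as pip (np.float64(57.8), np.float64(-91.5))
57 [197.263 298.   ] as lever line (np.float64(59.4), np.float64(-129.0)) as pip (np.float64(83.0), np.float64(-134.8))
[659.518  91.852 204.763] [-3.141  0.001  0.959] F [ 0.058  0.33  -0.998] r,phi 54.89549719688833 -32.07124844233408
wrist 483 lever angle -73.14158107656414
```

Lever verified at −75.7° (third stop about −75.5°), free of the finger. Moving above the green button.

Call:
apply_moves:
  increments:
    - {"tx": -0.035,"ty": -0.032,"tz": 0.0,"rx": 0.0,"ry": 0.0,"rz": 0.0,"claw": 0.0}
    - {"tx": -0.07,"ty": -0.064,"tz": 0.0,"rx": 0.0,"ry": 0.0,"rz": 0.0,"claw": 0.0}
    - {"tx": -0.105,"ty": -0.096,"tz": 0.0,"rx": 0.0,"ry": 0.0,"rz": 0.0,"claw": 0.0}
    - {"tx": -0.138,"ty": -0.127,"tz": 0.0,"rx": 0.0,"ry": 0.0,"rz": 0.0,"claw": 0.0}
    - {"tx": -0.138,"ty": -0.127,"tz": 0.0,"rx": 0.0,"ry": 0.0,"rz": 0.0,"claw": 0.0}
    - {"tx": -0.138,"ty": -0.127,"tz": 0.0,"rx": 0.0,"ry": 0.0,"rz": 0.0,"claw": 0.0}

```text
clock: 15.4
eef_pos: [521.2, -36.0, 204.8]
tool_rot: [-3.141, 0.001, 0.956]
force: [0.8, -0.2, -0.3]
width: 0.1
```

```bash
python3 - <<'E'
from h import *
C=cam("wrist"); im=get_image("wrist"); print(read_state()["eef_pos"])
for a,c,b in blobs(im,(50,80,40),(85,255,255),(0,0,560,420),60)[0]: print(a,c,b,plane(C,c,118))
cv2.imwrite("pics/g.png",im[:,:,::-1])
E
```

```text
[522.299 -34.83  204.919]
1061 [285.073 202.887] [267 185  37  37] [523.171 -36.543 118.   ]
```

View pics/g.png

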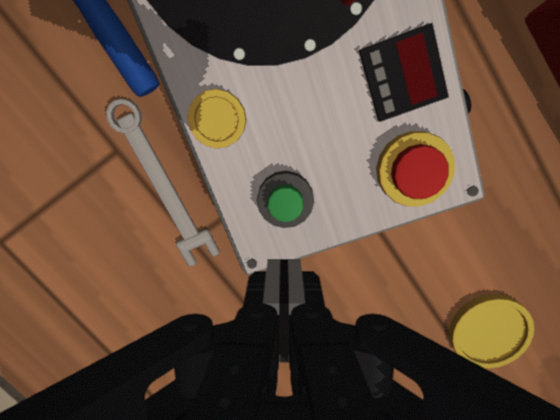

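The wrist view shows the green button at (285,203), i.e. (523,−36.5) in the world, with the tool right above it. The lever and token are undisturbed in their places. Descending.

Call:
apply_moves:
  increments:
    - {"tx": 0.0008,"ty": -0.0015,"tz": -0.03,"rx": 0.0,"ry": 0.0,"rz": 0.0,"claw": 0.0}
    - {"tx": 0.0008,"ty": -0.0015,"tz": -0.06,"rx": 0.0,"ry": 0.0,"rz": 0.0,"claw": 0.0}
    - {"tx": 0.0008,"ty": -0.0015,"tz": -0.08,"rx": 0.0,"ry": 0.0,"rz": 0.0,"claw": 0.0}
    - {"tx": 0.0008,"ty": -0.0015,"tz": -0.09,"rx": 0.0,"ry": 0.0,"rz": 0.0,"claw": 0.0}
    - {"tx": 0.0008,"ty": -0.0015,"tz": -0.095,"rx": 0.0,"ry": 0.0,"rz": 0.0,"claw": 0.0}
    - {"tx": 0.0008,"ty": -0.0015,"tz": -0.098,"rx": 0.0,"ry": 0.0,"rz": 0.0,"claw": 0.0}
    - {"tx": 0.0008,"ty": -0.0015,"tz": -0.1,"rx": 0.0,"ry": 0.0,"rz": 0.0,"claw": 0.0}
    - {"tx": 0.0008,"ty": -0.0015,"tz": -0.1,"rx": 0.0,"ry": 0.0,"rz": 0.0,"claw": 0.0}

```text
clock: 16.25
eef_pos: [523.3, -36.6, 105.8]
tool_rot: [3.141, -0.001, 0.958]
force: [0.7, -0.8, -0.1]
width: 0.3
```

Call:
apply_moves:
  increments:
    - {"tx": 0.0,"ty": 0.0,"tz": -0.002,"rx": 0.0,"ry": 0.0,"rz": 0.0,"claw": 0.0}
    - {"tx": 0.0,"ty": 0.0,"tz": -0.004,"rx": 0.0,"ry": 0.0,"rz": 0.0,"claw": 0.0}
    - {"tx": 0.0,"ty": 0.0,"tz": -0.006,"rx": 0.0,"ry": 0.0,"rz": 0.0,"claw": 0.0}
    - {"tx": 0.0,"ty": 0.0,"tz": -0.008,"rx": 0.0,"ry": 0.0,"rz": 0.0,"claw": 0.0}
    - {"tx": 0.0,"ty": 0.0,"tz": -0.008,"rx": 0.0,"ry": 0.0,"rz": 0.0,"claw": 0.0}
    - {"tx": 0.0,"ty": 0.0,"tz": -0.008,"rx": 0.0,"ry": 0.0,"rz": 0.0,"claw": 0.0}

```text
clock: 16.85
eef_pos: [522.8, -36.7, 97.2]
tool_rot: [-3.142, 0.0, 0.958]
force: [0.3, 0.9, 0.5]
width: 0.1
```

Call:
apply_moves:
  increments:
    - {"tx": 0.0,"ty": 0.0,"tz": -0.002,"rx": 0.0,"ry": 0.0,"rz": 0.0,"claw": 0.0}
    - {"tx": 0.0,"ty": 0.0,"tz": -0.003,"rx": 0.0,"ry": 0.0,"rz": 0.0,"claw": 0.0}
    - {"tx": 0.0,"ty": 0.0,"tz": -0.004,"rx": 0.0,"ry": 0.0,"rz": 0.0,"claw": 0.0}
    - {"tx": 0.0,"ty": 0.0,"tz": -0.004,"rx": 0.0,"ry": 0.0,"rz": 0.0,"claw": 0.0}

```text
clock: 17.25
eef_pos: [523.1, -36.7, 93.4]
tool_rot: [3.141, -0.0, 0.958]
force: [0.0, 0.1, 2.7]
width: 0.1
```

Call:
apply_moves:
  increments:
    - {"tx": 0.0,"ty": 0.0,"tz": -0.001,"rx": 0.0,"ry": 0.0,"rz": 0.0,"claw": 0.0}
    - {"tx": 0.0,"ty": 0.0,"tz": -0.002,"rx": 0.0,"ry": 0.0,"rz": 0.0,"claw": 0.0}
    - {"tx": 0.0,"ty": 0.0,"tz": -0.003,"rx": 0.0,"ry": 0.0,"rz": 0.0,"claw": 0.0}
    - {"tx": 0.0,"ty": 0.0,"tz": -0.004,"rx": 0.0,"ry": 0.0,"rz": 0.0,"claw": 0.0}
    - {"tx": 0.0,"ty": 0.0,"tz": -0.004,"rx": 0.0,"ry": 0.0,"rz": 0.0,"claw": 0.0}

```text
clock: 17.75
eef_pos: [523.0, -36.7, 89.4]
tool_rot: [3.141, -0.0, 0.958]
force: [0.1, 0.0, 4.7]
width: -0.0
```

Spring-like so far (0.5 N/mm). I continue until the stop shows as a stiffer rise.

Call:
apply_moves:
  increments:
    - {"tx": 0.0,"ty": 0.0,"tz": -0.001,"rx": 0.0,"ry": 0.0,"rz": 0.0,"claw": 0.0}
    - {"tx": 0.0,"ty": 0.0,"tz": -0.002,"rx": 0.0,"ry": 0.0,"rz": 0.0,"claw": 0.0}
    - {"tx": 0.0,"ty": 0.0,"tz": -0.003,"rx": 0.0,"ry": 0.0,"rz": 0.0,"claw": 0.0}
    - {"tx": 0.0,"ty": 0.0,"tz": -0.004,"rx": 0.0,"ry": 0.0,"rz": 0.0,"claw": 0.0}
    - {"tx": 0.0,"ty": 0.0,"tz": -0.004,"rx": 0.0,"ry": 0.0,"rz": 0.0,"claw": 0.0}
    - {"tx": 0.0,"ty": 0.0,"tz": -0.004,"rx": 0.0,"ry": 0.0,"rz": 0.0,"claw": 0.0}

```text
clock: 18.35
eef_pos: [523.2, -36.8, 88.6]
tool_rot: [3.14, -0.001, 0.958]
force: [-7.0, 0.5, 33.8]
width: -0.0
```

Bottomed firmly (34 N at z=88.6, travel about 6 mm). Release and lift.

Call:
apply_moves:
  increments:
    - {"tx": 0.0,"ty": 0.0,"tz": 0.004,"rx": 0.0,"ry": 0.0,"rz": 0.0,"claw": 0.0}
    - {"tx": 0.0,"ty": 0.0,"tz": 0.015,"rx": 0.0,"ry": 0.0,"rz": 0.0,"claw": 0.0}
    - {"tx": 0.0,"ty": 0.0,"tz": 0.05,"rx": 0.0,"ry": 0.0,"rz": 0.0,"claw": 0.0}
    - {"tx": 0.0,"ty": 0.0,"tz": 0.09,"rx": 0.0,"ry": 0.0,"rz": 0.0,"claw": 0.0}
    - {"tx": 0.0,"ty": 0.0,"tz": 0.13,"rx": 0.0,"ry": 0.0,"rz": 0.0,"claw": 0.0}
    - {"tx": -0.05,"ty": -0.04,"tz": 0.16,"rx": 0.0,"ry": 0.0,"rz": 0.0,"claw": 0.0}
    - {"tx": -0.08,"ty": -0.1,"tz": 0.16,"rx": 0.0,"ry": 0.0,"rz": 0.0,"claw": 0.0}
    - {"tx": -0.08,"ty": -0.14,"tz": 0.16,"rx": 0.0,"ry": 0.0,"rz": 0.0,"claw": 0.0}
    - {"tx": -0.08,"ty": -0.18,"tz": 0.16,"rx": 0.0,"ry": 0.0,"rz": 0.0,"claw": 0.0}
    - {"tx": -0.08,"ty": -0.18,"tz": 0.16,"rx": 0.0,"ry": 0.0,"rz": 0.0,"claw": 0.0}
    - {"tx": -0.08,"ty": -0.18,"tz": 0.16,"rx": 0.0,"ry": 0.0,"rz": 0.0,"claw": 0.0}

```text
clock: 19.45
eef_pos: [441.8, -218.9, 245.0]
tool_rot: [-3.141, 0.001, 0.953]
force: [-0.3, 0.5, -1.2]
width: -0.0
```

```bash
python3 lev.py end; python3 - <<'E'
from h import *
a=cv2.imread("pics/top0.png"); b=cv2.imread("pics/top_end.png")
for n,i in(("before",a),("after",b)):
    i=i[:,:,::-1].copy()
    print(n,[c.round(1) for ar,c,_ in blobs(i,(22,120,100),(35,255,255),(190,130,430,240),40)[0]],"green",[(ar,c.round(1)) for ar,c,_ in blobs(i,(50,80,40),(85,255,255),(190,130,325,225),10)[0]],"red",[(ar,c.round(1)) for ar,c,_ in blobs(i,(0,120,80),(8,255,255),(190,130,325,225),40)[0]])
cv2.imwrite("pics/end.png",cv2.resize(b[120:260,90:430],None,fx=2.3,fy=2.3,interpolation=cv2.INTER_CUBIC))
E
```

```text
[ 441.769 -218.867  245.022] [-3.141  0.001  0.953] F [-0.264  0.532 -1.238] r,phi 380.5647429260998 -116.73971462411173
before [array([299.9, 168.2]), array([376.9, 172.4]), array([263.6, 200.7]), array([413.8, 206.6]), array([409.9, 216.9])] green [(np.int32(66), array([289.2, 197.8]))] red [(np.int32(251), array([230.9, 162.5])), (np.int32(93), array([280.3, 156.8])), (np.int32(117), array([300.3, 167. ]))]Traceback (most recent call last):
  File "lev.py", line 9, in <module>
    best=min(bl,key=lambda b:np.linalg.norm(b[1]-hub)); i=[k for k in range(1,l.max()+1) if (l==k).sum()==best[0]][0]
ValueError: min() iterable argument is empty
[ WARN:0@0.019] global loadsave.cpp:275 findDecoder imread_('pics/top_end.png'): can't open/read file: check file path/integrity
Traceback (most recent call last):
TypeError: 'NoneType' object is not subscriptable
```

```bash
python3 - <<'E'
from h import *
b=get_image("top"); C=cam("top"); cv2.imwrite("pics/top_end.png",b[:,:,::-1])
print("yel",[c.round(1) for ar,c,_ in blobs(b,(22,120,100),(35,255,255),(190,130,430,240),40)[0]],"green",[(ar,c.round(1)) for ar,c,_ in blobs(b,(50,80,40),(85,255,255),(190,130,325,225),10)[0]])
bl,l=blobs(b,(0,120,80),(8,255,255),(190,130,270,225),100); print("red",[(x[0],x[1]) for x in bl])
P=np.array([plane(C,q[::-1],139)[:2] for q in np.argwhere(l==l[int(bl[0][1][1]),int(bl[0][1][0])])])-[613,121]; r=np.hypot(*P.T); m=P[(r>35)&(r<80)].mean(0); print("lever",np.degrees(np.arctan2(m[1],m[0])))
cv2.imwrite("pics/end.png",cv2.resize(b[120:260,90:430,::-1],None,fx=2.3,fy=2.3,interpolation=cv2.INTER_CUBIC))
E
```

```text
yel [array([299.9, 168.2]), array([376.8, 172.3]), array([263.6, 200.7])] green [(np.int32(66), array([289.2, 197.8]))]
red [(np.int32(245), array([240.249, 165.894]))]
lever -75.33604846999839
```

View pics/end.png

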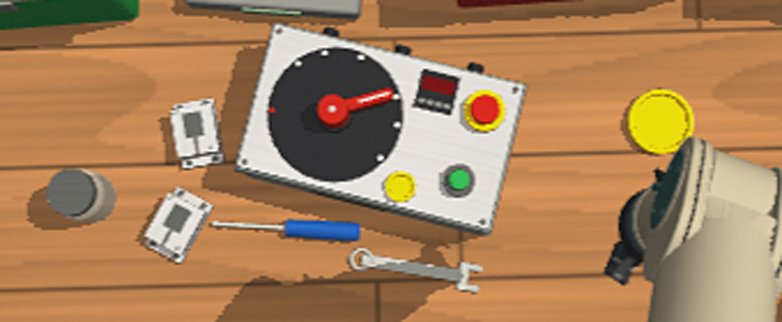

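The final top view shows the lever on the third stop (−75.3°), the green button out, and the token, disc, tools, moulds and jar where they were. The arm is clear, so I'm handing in.

```bash
python3 -c "
from cell import *
print(read_state()['force']); print(finish_job())"
```

```text
[0.13515878 0.83160773 0.46870318]
the job is handed in; nothing more can be done
None
```

I turned the red selector clockwise three clicks, from the 50° stop through 76° and 110° to 160°, holding about a second on each of the first two stops. On the third I checked it and then moved on. I then pressed the green button until it bottomed (34 N after about 6 mm of travel), released it, retreated and handed the job in at about 19.5 s of the 72 s allowed.

**Last checks:**
- **Selector:** the lever reads −75.3° in world angle, against about −75.5° expected for the third stop.
- **Buttons:** the green button looks the same from above as at the start, and the red stop button was never approached.
- **Loose things:** the token and disc are unmoved to within 0.1 px, and the tools, moulds and jar look unmoved. The bracket was hidden under the arm in the last view, so I could not check it directly; the closed fingers passed well above it.
- **Arm:** no contact force remained at the end.

**What disagreed:** the finger ends sit higher than the reported TCP, about 16 to 22 mm by camera. Because of that, my first push passed just over the lever without touching it. I saw this in the side camera and repeated the push lower.

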